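# Lock the swivel base of the carving stand with its index pin

### The job

Lock the swivel base of the carving stand: take the steel index pin from the tool block, gently stand it in the guide hole of the base's cover so that it rests on the loose bushing, let it go, and turn the bushing by its knurled rim with a light grip until the pin drops through it. Stop turning as soon as it drops, without straining the bushing against the pin, then press the pin down past its catch until its head is fully home on the cover. Leave the other things on the bench where they are.

Things in the scene. Friction and masses are not known exactly. Their poses are not given: they have to be found in the camera images.
- swivel_base: swivel base of a carving stand, a grey cast housing bolted to the bench: foot 172 x 222 x 14 mm, square body 172 x 172 mm up to its flat cover at 74 mm, cover plate 20 mm thick. Origin: centre of the underside, on the bushing's axis, z up; the guide hole lies on its -y side
- bushing: seat of the loose steel bushing, on its upright axis, origin at the underside of the base (these axes do not turn with it). The bushing is one round sleeve, free to turn several turns either way, with a steady rubbing torque of about 0.12 N m; its neck, 50 mm across, rises through the cover to the knurled rim
- rim_grip (a point): point on the bushing's axis, 152 mm above the bench, in the middle of the knurled rim (60 mm across, 30 mm high, its top at 168 mm); a grip of 14 N or so is enough to turn it; this point does not turn with the bushing
- guide_hole (a point): centre of the mouth of the guide hole in the cover plate, ringed by a thin steel liner, at its top face (74 mm above the bench), 66 mm from the bushing's axis; 13.6 mm wide, 20 mm deep, then a 2 mm gap to the bushing's flange. Its y axis points to the bushing's axis. A pin that is home has its head on the cover here
- flange_top (a point): point on the upper face of the bushing's flange under the guide hole, 52 mm above the bench, hidden by the cover; does not turn. The flange, 16 mm thick, has three 14.5 mm through-holes a third of a turn apart, 66 mm from the axis. At the start none is within 0.45 rad of the guide hole, and nothing outside shows where they are
- catch (a point): hidden spring ball catch below the flange, on the pin's line, 29.5 mm above the bench: a pin that has dropped through the flange stops on it with its head 8 to 12 mm above the cover and needs a push of about 8 to 12 N from above to pass it
- index_pin: the steel index pin, standing in one of the three holes of the tool block: shank 12 mm across and 56 mm long with a conical nose (6 mm across at the tip), round knurled head 22 mm across and 22 mm high above it, 78 mm in all, 120 g. Origin at the tip of the nose, z towards the head
- index_pin_center (a point): centre of the index pin, half-way up (39 mm above the tip); the middle of the head, where it is gripped, is 28 mm above it, the top of the head 39 mm above it. When the pin stands on the flange in the guide hole this point is 17 mm above the cover, when home 17 mm below it
- tool_block: wooden block screwed to the bench, 70 x 200 x 45 mm, with a row of three holes along its y, 62 mm apart and 28 mm deep; the pin and the two awls stand in them in any order. Origin: centre of the underside
- awl_bulb_center (a point): awl with a bulb-shaped wooden handle 33 mm across, 94 mm tall, standing in the block; half-way up
- awl_long_center (a point): awl with a long slim wooden handle 24 mm across, 120 mm tall, standing in the block; half-way up
- block_plane: small block plane, 105 x 36 x 42 mm, on the bench; centre of its underside
- neck_cradle: cork-lined wooden cradle with a steel stub, 190 x 50 x 52 mm, on the bench; centre of the underside of its block
- cam_clamp: wooden cam clamp lying flat, 200 mm long, 20 mm high; underside of its bar
- pencil_pot: pot of pencils, 72 mm across, 165 mm tall; centre of its underside
- glue_bottle: glue bottle, 54 mm across, 150 mm tall; centre of its underside
- scroll_blank: unfinished peg-head of pale wood, 170 mm long, 30 mm high, lying on the bench; centre of its round end's underside

How it is judged:
On the way, in this order (a step that is already met when the one before it is completed fails the run):
1. the pin stands in the guide hole, let go, resting on the bushing's flange (horizontal distance between index_pin_center and guide_hole below 0.004 m and z of index_pin_center in the frame of guide_hole between 0.01 and 0.021 m and contact force between the fingers and index_pin below 0.05 N), for 0.2 s.
2. the bushing has been turned and the pin has dropped through its flange (z of index_pin_center in the frame of guide_hole below 0 m and horizontal distance between index_pin_center and guide_hole below 0.004 m), for 0.1 s.
At the end, for the whole second after the job is handed in: The index pin stands upright (within 0.08 rad) in the guide hole, through the bushing's flange and past the catch, with its head home on the cover (within 2.5 mm), at rest and let go (z of index_pin_center in the frame of guide_hole below -0.0145 m and horizontal distance between index_pin_center and guide_hole below 0.003 m and angle between the z axis of index_pin and the z axis of guide_hole, either way round below 0.08 rad and linear speed of index_pin below 0.02 m/s and contact force between the fingers and index_pin below 0.05 N); the robot touches nothing.
It fails at once if after the pin has dropped, the bushing is strained against it with more than 12 N (z of index_pin_center in the frame of guide_hole below 0 m and contact force between index_pin and bushing above 12 N).
It fails at once if the pin is driven against the bushing with more than 25 N (contact force between index_pin and bushing above 25 N).
It fails at once if an awl is pulled or pushed out of place by more than 25 mm (distance of any of awl_bulb_center, awl_long_center from where it was at the start of the episode above 0.025 m).
It fails at once if another thing on the bench is moved by more than 30 mm (distance of any of block_plane, neck_cradle, cam_clamp, pencil_pot, glue_bottle, scroll_blank from where it was at the start of the episode above 0.03 m).
It also fails if it takes over 72 s, if anything falls off the work surface, if the arm or the gripper's body presses on something with over 40 N, if the wrist force passes 120 N, or if a joint passes its speed limit or range.

### The arm

A 6-joint arm with a two-finger parallel gripper is mounted at the origin on the work surface. World frame = base frame: x ahead of the robot, y to its left, z up, the work surface at z = 0. Lengths are in m, angles in rad, forces in N, time in s.
With the tool pointing down it reaches from about 0.25 to 0.725 m from the base axis. Payload 4 kg.
Tool frame: the origin (TCP) lies at the very end of the fingers, on their centre line; the grasp point (between the pads) lies 19 mm behind it; z points along the fingers, y is the line along which they close (so a half turn about z gives the same grasp; the last joint's range is limited). The gripper opens to 85 mm and grips with 20 to 120 N. Pads are 22 mm wide; open, the fingers measure 114 mm over their backs; the gripper's body (76 mm by 85 mm) begins 54 mm behind the grasp point. The pads swing forward as they close: fully open they stand 13 mm farther back than shut.
Start: joints at [-1.259, 0.241, 0.005, 1.335, 0, 1.571], TCP at [0.153, -0.476, 0.231] pointing down, gripper open.
Joint ranges: [-2.72, 2.72], [-1.05, 1.87], [-1.09, 1.28], [-1.99, 2.15], [-1.42, 1.44], [-3.14, 3.14]. Speed limits (rad/s): [2.79, 2.79, 3.14, 3.14, 3.14, 3.14].

### API

Orientations are given as a unit quaternion [x, y, z, w].
In Python, from workcell import bot, vision, workorder gives the robot as it stands.
- The arm moves only by the shell command python3 -m creep 'ROWS' [OPENING]. ROWS is JSON, a list of rows, each a list of 2 entries, a list of its own where there are three numbers: the shift along the tool's x, y, z in mm, then the turn, a rotation vector about the tool's x, y, z in rad. In form: [[[dx, dy, dz], [wx, wy, wz]], ...]. A call has 1 to 12 rows; each row shifts and turns the commanded pose from where the row before left it, along the tool's axes as they then stand; what a row does not reach is not made up. A row lasts 1/8 s, in which the tool goes at most 62.5 mm and 10.7 degrees, less where a joint would pass 70% of its speed; a pose out of reach is approached as far as the arm can. A call is refused whole if a number of a shift passes 62.5 or a number of a turn 0.188, either way. A call with a gripper value outside its range is refused whole. OPENING is the finger opening in mm, from 0 to 85.4, set as the call begins (- or left out, the last holds). The fingers move at their own pace and stop on an object; the grip force is fixed at half the most. Time passes only in rows, so rows that do not move let the fingers close. It gives the time, the measured TCP pose, the force, the opening and the grip force at its end, in the units of the state.
- bot.get_obs(): the state, without advancing time (a new reading comes with each control period).
- vision.camera(name): name is "scene" or "top" or "wrist"; returns a dict with "image" (420x560x3 uint8, blue, green, red), "z_map" (420x560 float32, m along the optical axis (not along the pixel's ray), 0 where there is no reading), "K" (3x3 intrinsics, pixels), "rvec" (rotation vector, rad) and "tvec" (3), from world to camera coordinates, as OpenCV has them; the wrist camera has in their place "tool_from_camera" (4x4, takes a point from camera to tool coordinates, whose origin is the TCP and whose axes are the flange's). Camera axes: x right, y down, z forward; pixel columns grow to the right and rows downward; lengths in m; the calibration is good to about 2 mm. A picture is of the moment at which its call begins: read the wrist's pose just before it.
- workorder.job_done(): hands the job in; it is judged then, once.
Trained networks look in a picture, given as the dict that the camera call returned (one of the last four; its "shot" number tells which), for a name from the list of things; names that differ only in an ending like _2 or _b are one class to them, and where a whole thing is asked for, a point or a joint stands for the part that bears it (a point fixed in the world has none). Each returns a list of dicts, best first, with "score" (0 to 1); they miss things now and then, are a little off and sometimes report something else, mostly with a low value. They report only what shows in the picture. A call takes as long as a camera call.
- vision.spot_in(picture, query): "position" ([column, row] in pixels, amid what is visible of it).
- vision.place_of(picture, query): "position" ([column, row] in pixels: a listed point, or the origin of a listed thing).
The state is a dict: "clock": time; "joint_pos": joint angles; "joint_vel": joint speeds; "tau": joint torques, N m; "eef_pos": TCP position; "tool_rot": TCP orientation; "ft_force": force on the tool from outside, world axes, zero at the start; "ft_torque": the same for the moment, N m; "grip_width": finger opening in m; "grasp_force": force on a finger pad.
Only numpy, scipy, OpenCV 4.12 (cv2) and the standard library are available. Lean on these libraries where they do the work, as an engineer would, in place of code of your own. Each camera call takes 0.05 s, during which the arm holds its last target. There are 200 camera calls.

## Working session

There is one attempt and no reset: what is moved stays moved. The work goes in short steps, Python scripts to look and compute and a shell command to move; the robot and the scene stay as the last step left them, time stands still between calls to the robot, and variables do not carry over. Pictures are saved under pics/ and viewed, at most 10 in all, crops included, and the job is handed in when it is done.

```bash
mkdir -p pics; ls
cat > h.py <<'E'
import numpy as np, cv2
from scipy.spatial.transform import Rotation as R
from workcell import bot, vision, workorder
def T_tool():
    o=bot.get_obs(); T=np.eye(4); T[:3,:3]=R.from_quat(o['tool_rot']).as_matrix(); T[:3,3]=o['eef_pos']; return T
def shot(name):
    T=T_tool(); p=vision.camera(name)
    if name=='wrist': p['W']=T@np.array(p['tool_from_camera'])
    else:
        C=np.eye(4); C[:3,:3]=cv2.Rodrigues(np.array(p['rvec'],float))[0]; C[:3,3]=np.ravel(p['tvec']); p['W']=np.linalg.inv(C)
    return p
def ray(p,px):
    d=np.linalg.inv(p['K'])@np.array([px[0],px[1],1.]); return p['W'][:3,3],p['W'][:3,:3]@d
def at_z(p,px,z):
    o,d=ray(p,px); return o+d*(z-o[2])/d[2]
def cloud(p):
    z=p['z_map']; v,u=np.indices(z.shape); K=p['K']
    c=np.stack([(u-K[0,2])/K[0,0]*z,(v-K[1,2])/K[1,1]*z,z],-1)
    w=c@p['W'][:3,:3].T+p['W'][:3,3]; w[z<=0]=np.nan; return w
E
python3 - <<'E'
from h import *
np.set_printoptions(precision=4,suppress=True)
o=bot.get_obs(); print(o)
ims=[]
for n in ('top','scene'):
    p=shot(n); cl=cloud(p); cv2.imwrite(f'pics/{n}0.png',p['image'])
    print(n,p['W'][:3,3])
    for q in ['swivel_base','rim_grip','guide_hole','index_pin','index_pin_center','tool_block','awl_bulb_center','awl_long_center','pencil_pot','glue_bottle']:
        for r in vision.place_of(p,q)[:2]:
            c,w=r['position']; i,j=int(round(w)),int(round(c))
            hz={'rim_grip':.152,'guide_hole':.074,'index_pin_center':.056,'awl_bulb_center':.064,'awl_long_center':.077}.get(q,0.017 if q=='index_pin' else 0)
            print(q,round(r['score'],2),np.array([c,w]),'plane',at_z(p,(c,w),hz),'depth',cl[min(i,419),min(j,559)])
E
```

```text
pics
{'clock': 0.0, 'joint_pos': array([-1.259 ,  0.2414,  0.0037,  1.3352,  0.    ,  1.5708]), 'joint_vel': array([ 0.0003,  0.0003, -0.0003, -0.0015,  0.0017,  0.0001]), 'tau': array([ -0.0001, -37.2322,  25.2406,   0.0169,   0.    ,   0.    ]), 'eef_pos': array([ 0.1532, -0.4753,  0.2304]), 'tool_rot': array([ 0.9879,  0.1553, -0.0002, -0.001 ]), 'ft_force': array([0.4125, 0.3715, 0.4614]), 'ft_torque': array([ 0.0263, -0.0247, -0.0235]), 'grasp_force': 0.0, 'grip_width': 0.08530931426031818}
top [0.4618 0.0014 1.084 ]
swivel_base 0.62 [246.6 210.7] plane [0.5357 0.0839 0.    ] depth [0.5236 0.0703 0.1668]
swivel_base 0.59 [172.3 150. ] plane [0.7087 0.2898 0.    ] depth [0.6939 0.2734 0.0649]
rim_grip 0.84 [238.3 203.8] plane [0.542  0.0919 0.152 ] depth [0.5456 0.0972 0.1049]
guide_hole 0.64 [266.4 197.3] plane [0.5645 0.0269 0.074 ] depth [0.5658 0.0281 0.0691]
index_pin 0.47 [363.1 232.5] plane [ 0.4706 -0.2321  0.017 ] depth [ 0.4716 -0.2256  0.0458]
index_pin_center 0.49 [372.3 232.1] plane [ 0.4709 -0.2476  0.056 ] depth [ 0.4708 -0.2372  0.0959]
tool_block 0.83 [383.5 235.
[... 1246 characters left out ...]
7 -0.2954  0.    ] depth [ 0.5    -0.2581  0.0455]
tool_block 0.69 [299.6 256. ] plane [0.5349 0.0799 0.    ] depth [0.5803 0.1146 0.0761]
awl_bulb_center 0.73 [381.5 281.3] plane [0.5132 0.2964 0.064 ] depth [0.4817 0.2867 0.0195]
awl_bulb_center 0.47 [199.9 151.4] plane [ 0.454  -0.3609  0.064 ] depth [ 0.461  -0.3508  0.0753]
awl_long_center 0.62 [213.3 157.2] plane [ 0.4575 -0.2985  0.077 ] depth [ 0.4662 -0.2889  0.0887]
pencil_pot 0.77 [175.7 255. ] plane [ 0.7335 -0.1704  0.    ] depth [ 0.7588 -0.1227  0.0658]
pencil_pot 0.55 [220.6 313.5] plane [0.7812 0.0395 0.    ] depth [0.7889 0.0518 0.0219]
glue_bottle 0.55 [327.7 358.8] plane [0.7135 0.2949 0.    ] depth [0.7338 0.3062 0.0495]
```

Run:
```python
import cv2
a=cv2.imread('pics/top0.png'); b=cv2.imread('pics/scene0.png')
cv2.imwrite('pics/top0z.png',cv2.resize(a[100:340,140:460],(800,600),interpolation=cv2.INTER_CUBIC))
cv2.imwrite('pics/scene0z.png',cv2.resize(b[120:360,140:460],(800,600),interpolation=cv2.INTER_CUBIC))
```

```text
(no output)
```

View pics/top0z.png

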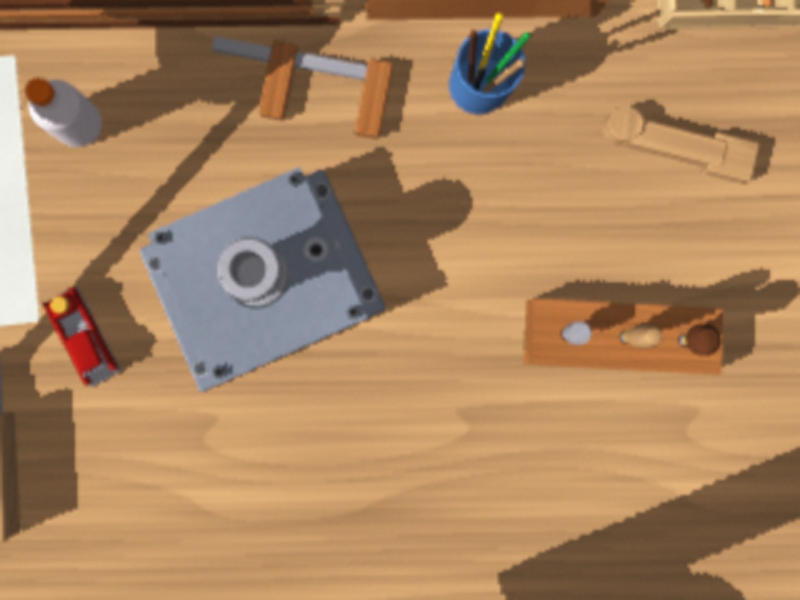

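View pics/scene0z.png

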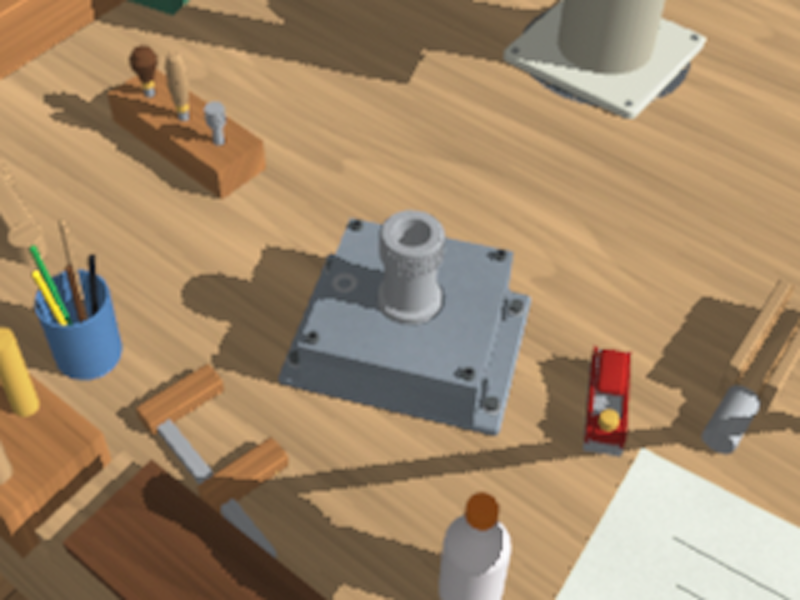

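The top view shows the pin's grey head at about px (371,233), the north hole of the block. The guide hole is at about (266,199) and the rim at about (240,207). The scene view agrees. I'll move above the pin and turn the closing axis to lie tangential at the guide hole.

```bash
python3 -m creep '[[[53,-19,0],[0,0,0]],[[53,-19,0],[0,0,0]],[[53,-19,0],[0,0,0]],[[53,-19,0],[0,0,0]],[[53,-19,0],[0,0,0]],[[53,-18,0],[0,0,0]],[[53,-18,0],[0,0,0]]]'
python3 -m creep '[[[0,0,0],[0,0,-0.182]],[[0,0,0],[0,0,-0.182]],[[0,0,0],[0,0,-0.182]],[[0,0,0],[0,0,-0.182]],[[0,0,0],[0,0,-0.182]],[[0,0,0],[0,0,-0.182]],[[0,0,0],[0,0,-0.182]],[[0,0,0],[0,0,-0.182]],[[0,0,0],[0,0,-0.182]],[[0,0,0],[0,0,0]]]'
python3 - <<'E'
from h import *
np.set_printoptions(precision=4,suppress=True)
o=bot.get_obs(); print(o['joint_pos'],o['eef_pos'],R.from_quat(o['tool_rot']).as_matrix())
p=shot('wrist'); cl=cloud(p); cv2.imwrite('pics/w1.png',p['image']); print(p['tool_from_camera'])
for q,hz in (('index_pin_center',.056),('index_pin',.017),('awl_long_center',.077)):
    for r in vision.place_of(p,q)[:2]: print(q,r,at_z(p,r['position'],hz))
m=(np.abs(cl[...,0]-.469)<.03)&(np.abs(cl[...,1]+.236)<.028)&(cl[...,2]>.06)&(cl[...,2]<.11)
c=cl[m]; print(m.sum(), c.min(0) if m.any() else 0, c.max(0) if m.any() else 0, np.median(c,0) if m.any() else 0)
E
```

```text
clock: 1.98
eef_pos: [0.4677, -0.2361, 0.2315]
tool_rot: [0.988, 0.155, 0.0, 0.0]
ft_force: [0.1, -0.8, 0.2]
grip_width: 0.0856
grasp_force: 0.0
clock: 3.22
eef_pos: [0.4663, -0.2374, 0.2313]
tool_rot: [0.562, 0.827, 0.0, -0.0]
ft_force: [0.3, -0.6, 0.0]
grip_width: 0.0853
grasp_force: 0.0
[-0.4709  0.2869  0.0667  1.3507  0.      0.723 ] [ 0.4663 -0.2374  0.2313] [[-0.368   0.9298 -0.0001]
 [ 0.9298  0.368   0.0001]
 [ 0.0001 -0.     -1.    ]]
[[ 0.0004 -0.953  -0.303   0.0784]
 [ 1.      0.0007 -0.0008  0.0002]
 [ 0.001  -0.303   0.953  -0.1435]
 [ 0.      0.      0.      1.    ]]
index_pin_center {'position': [285.5, 177.9], 'score': 0.65} [ 0.4702 -0.2346  0.056 ]
index_pin {'position': [282.3, 168.4], 'score': 0.68} [ 0.467  -0.2346  0.017 ]
awl_long_center {'position': [253.2, 240.3], 'score': 0.83} [ 0.4621 -0.2988  0.077 ]
620 [ 0.4564 -0.2462  0.0748] [ 0.4793 -0.2239  0.0979] [ 0.4671 -0.2334  0.0957]
```

View pics/w1.png

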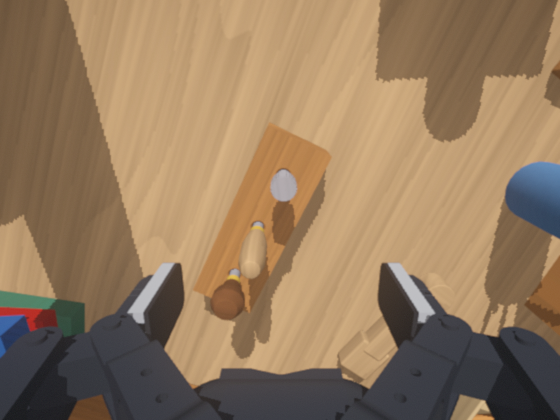

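The wrist view shows the pin head at (284,184) and the awls at (253,250) and (229,298). Nothing stands in the fingers' way along the tool's y axis. Next I'll descend and grip.

```bash
python3 -m creep '[[[2,2,45],[0,0,0]],[[0,0,45],[0,0,0]],[[0,0,40],[0,0,0]],[[0,0,20],[0,0,0]],[[0,0,13],[0,0,0]],[[0,0,0],[0,0,0]]]'
python3 -m creep '[[[0,0,0],[0,0,0]],[[0,0,0],[0,0,0]],[[0,0,0],[0,0,0]],[[0,0,0],[0,0,0]],[[0,0,0],[0,0,0]],[[0,0,0],[0,0,0]],[[0,0,0],[0,0,0]],[[0,0,0],[0,0,0]]]' 10
```

```text
clock: 4.18
eef_pos: [0.467, -0.2346, 0.0677]
tool_rot: [0.561, 0.827, -0.0, -0.001]
ft_force: [-0.3, 0.1, 0.6]
grip_width: 0.0854
grasp_force: 0.0
clock: 5.18
eef_pos: [0.4679, -0.2351, 0.069]
tool_rot: [0.561, 0.828, 0.0, 0.001]
ft_force: [-1.1, 0.0, 5.0]
grip_width: 0.02
grasp_force: 58.6
```

```bash
python3 -m creep '[[[0,0,-25],[0,0,0]],[[0,0,-35],[0,0,0]],[[0,0,-40],[0,0,0]],[[0,0,0],[0,0,0]]]'
python3 -m creep '[[[28,31,0],[0,0,0]],[[28,31,0],[0,0,0]],[[28,31,0],[0,0,0]],[[28,31,0],[0,0,0]],[[28,31,0],[0,0,0]],[[28,32,0],[0,0,0]],[[0,0,0],[0,0,0]],[[0,0,0],[0,0,0]]]'
cat > look.py <<'E'
from h import *
import sys
np.set_printoptions(precision=4,suppress=True)
o=bot.get_obs(); print(o['joint_pos'],o['eef_pos'],o['grip_width'],o['grasp_force'])
for n in ('wrist','top','scene'):
    p=shot(n); cl=cloud(p); cv2.imwrite(f'pics/{sys.argv[1]}_{n}.png',p['image'])
    for q,hz in (('guide_hole',.074),('rim_grip',.152),('swivel_base',0.),('bushing',0.)):
        for r in vision.place_of(p,q)[:1]: print(n,q,np.round(r['score'],2),np.array(r['position']),at_z(p,r['position'],hz))
    m=(np.abs(cl[...,2]-.168)<.004)&(np.hypot(cl[...,0]-.542,cl[...,1]-.088)<.045)
    if m.sum()>20:
        (cx,cy),r=cv2.minEnclosingCircle(cl[m][:,:2].astype(np.float32)); print(n,'rim top',m.sum(),cx,cy,r,np.median(cl[m][:,2]))
    m=(np.abs(cl[...,2]-.074)<.004)&(np.hypot(cl[...,0]-.542,cl[...,1]-.088)<.14)
    if m.sum()>20:
        r=cv2.minAreaRect(cl[m][:,:2].astype(np.float32)*1000); print(n,'cover',m.sum(),r,np.median(cl[m][:,2]))
E
python3 look.py a
```

```text
clock: 5.68
eef_pos: [0.4693, -0.2357, 0.1711]
tool_rot: [0.561, 0.828, 0.0, 0.003]
ft_force: [0.7, -0.2, -1.6]
grip_width: 0.0198
grasp_force: 59.4
clock: 6.68
eef_pos: [0.5779, -0.0095, 0.1666]
tool_rot: [0.561, 0.828, -0.001, -0.001]
ft_force: [0.6, -0.6, -1.3]
grip_width: 0.0195
grasp_force: 59.5
[-0.0163  0.4305  0.1052  1.2489 -0.0004  1.175 ] [ 0.5779 -0.0095  0.1666] 0.01948234748341388 59.47995364665985
wrist guide_hole 0.7 [280.3 148.9] [0.5617 0.0294 0.074 ]
wrist rim_grip 0.76 [267.  17.] [0.5319 0.0901 0.152 ]
wrist swivel_base 0.97 [274.5  53.8] [0.531 0.092 0.   ]
wrist bushing 0.56 [274.1  56.8] [0.5316 0.0897 0.    ]
wrist rim top 7401 0.532590925693512 0.09024941176176071 0.03034796379506588 0.1687032010250497
wrist cover 32868 ((544.1644287109375, 62.640045166015625), (173.16038513183594, 113.41004180908203), 22.97487449645996) 0.07495056822750243
top guide_hole 0.74 [174.5 236.5] [0.4673 0.2633 0.074 ]
top rim_grip 0.56 [235.8 207.6] [0.5331 0.0979 0.152 ]
top swivel_base 0.68 [243.6 211.8] [0.5327 0.0922 0.    ]
top bushing 0.55 [247.5 214.9] [0.524  0.0815 0.    ]
top rim top 271 0.5325343608856201 0.088637575507164 0.029822491109371185 0.16687586368579055
top cover 1876 ((526.2376098632812, 104.8855209350586), (172.1453399658203, 139.13929748535156), 22.951072692871094) 0.07303823413056776
scene guide_hole 0.87 [276.5 234.4] [0.5632 0.0283 0.074 ]
scene rim_grip 0.83 [302.8 214.3] [0.527  0.0796 0.152 ]
scene swivel_base 0.66 [302.4 253.9] [0.5251 0.0814 0.    ]
scene bushing 0.38 [381. 282.] [0.4725 0.2818 0.    ]
scene rim top 289 0.534878671169281 0.08890806883573532 0.030247250571846962 0.16764520655393644
scene cover 3047 ((533.8637084960938, 87.34114074707031), (176.36607360839844, 172.652587890625), 23.084569931030273) 0.0740077701279922
```

View pics/a_wrist.png

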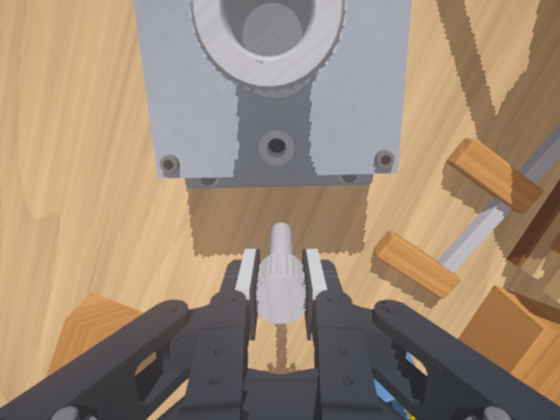

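Wrist view: guide hole at (277,148), pin tip at about (281,227). The pin hangs straight in the fingers. Next I'll measure both precisely in this one picture.

Run:
```python
from h import *
np.set_printoptions(precision=4,suppress=True)
p=shot('wrist'); g=cv2.cvtColor(p['image'],cv2.COLOR_BGR2GRAY)
c=g[128:170,255:300]; b=(cv2.GaussianBlur(c,(3,3),0)<45).astype(np.uint8)
n,l,s,ce=cv2.connectedComponentsWithStats(b); print(s[1:],ce[1:]+[255,128])
cl=cloud(p)
T=T_tool(); W=np.linalg.inv(p['W'])
def proj(X):
    x=p['K']@(W[:3,:3]@X+W[:3,3]); return x[:2]/x[2]
for d in (-.051,0.019,.027): print('tool axis at',d,proj(T[:3,3]+[0,0,d]))
print('ring pixel scale', [at_z(p,q,.074) for q in [(277,148),(294,148),(260,148),(277,131),(277,165)]])
m=(cl[...,2]>.105)&(cl[...,2]<.135)&(np.hypot(cl[...,0]-.578,cl[...,1]+.0095)<.03)
x=cl[m]; print(len(x)); 
for a in np.arange(.114,.136,.004):
    s_=x[np.abs(x[:,2]-a)<.002]
    if len(s_)>3: print(a,len(s_),((s_-T[:3,3])@T[:3,:3]).min(0),((s_-T[:3,3])@T[:3,:3]).max(0))
v=[]
for row in range(224,262,4): print(row,g[row,262:302:2], np.round(p['z_map'][row,262:302:4],3))
```

```text
[] []
tool axis at -0.051 [280.52   226.8648]
tool axis at 0.019 [280.324  288.7826]
tool axis at 0.027 [280.2892 299.7595]
ring pixel scale [array([0.5609, 0.029 , 0.074 ]), array([0.572 , 0.0335, 0.074 ]), array([0.5497, 0.0245, 0.074 ]), array([0.5565, 0.04  , 0.074 ]), array([0.5654, 0.0177, 0.074 ])]
148
0.12200000000000001 9 [ 0.0019 -0.0051  0.0443] [0.0052 0.0033 0.0456]
0.126 51 [ 0.0012 -0.0057  0.0403] [0.0057 0.0057 0.0443]
0.13 50 [ 0.0012 -0.0056  0.0363] [0.0057 0.0056 0.0403]
0.134 38 [ 0.0013 -0.0055  0.0334] [0.0055 0.0055 0.0363]
224 [126 125 127 125 122 124 140 177 191 196 194 187 171 137 127 125 126 126
 127 126] [0.333 0.333 0.334 0.333 0.199 0.199 0.203 0.333 0.333 0.333]
228 [126 128 126 123 123 148 175 188 192 195 193 189 182 173 138 127 127 127
 126 123] [0.334 0.334 0.336 0.196 0.194 0.193 0.196 0.334 0.334 0.334]
232 [127 126 123 124 127 156 178 188 192 195 194 189 183 175 152 127 127 127
 124 120] [0.336 0.336 0.336 0.19  0.187 0.187 0.189 0.197 0.336 0.336]
236 [127 124 124 126 128 160 181 190 193 196 194 189 183 174 153 126 128 126
 121 120] [0.337 0.33
[... 244 characters left out ...]
 194 190 183 176 161 132 124 125
 127 125] [0.34  0.34  0.182 0.175 0.173 0.172 0.173 0.    0.34  0.34 ]
248 [125 127 124 120 144 169 185 193 195 197 195 190 184 177 164 132 125 127
 126 125] [0.342 0.341 0.177 0.169 0.169 0.168 0.17  0.175 0.342 0.342]
252 [125 124 121 118 147 174 188 193 196 197 195 191 185 178 164 134 129 126
 126 129] [0.343 0.343 0.17  0.165 0.164 0.164 0.164 0.169 0.341 0.342]
256 [125 122 132 176 182 191 196 193 192 196 198 195 179 194 194 185 163 130
 127 129] [0.342 0.345 0.149 0.148 0.148 0.147 0.15  0.151 0.152 0.345]
260 [149 176 177 188 177 192 196 193 192 197 198 194 178 192 194 179 183 183
 170 133] [0.345 0.15  0.147 0.145 0.147 0.144 0.146 0.144 0.148 0.149]
```

Run:
```python
from h import *
np.set_printoptions(precision=4,suppress=True,linewidth=200)
p=shot('wrist'); g=cv2.cvtColor(p['image'],cv2.COLOR_BGR2GRAY)
c=cv2.resize(g[124:172,252:304],None,fx=4,fy=4,interpolation=cv2.INTER_CUBIC)
print(g[148,254:302:2],g[126:172:2,277])
for th in (50,60,70,80):
    b=(c<th).astype(np.uint8); n,l,s,ce=cv2.connectedComponentsWithStats(b)
    k=[i for i in range(1,n) if s[i,4]>200 and s[i,0]>0 and s[i,1]>0 and s[i,0]+s[i,2]<c.shape[1]]
    for i in k: print(th,s[i]/4,ce[i]/4+[252,124], at_z(p,ce[i]/4+[252-.4,124-.4],.074))
cv2.imwrite('pics/hole.png',c*2)
```

```text
[112 112 125 126 127 121  99  80  59  57  57  56  56  59  90 121 127 129 128 114 110 110 111 111] [109 113 130 130 130 125  71  57  57  55  54  57  61  97  99 122 129 128 130 117 109 110 109]
60 [ 15.5   14.5   15.    12.25 548.  ] [274.8688 144.4128] [0.5581 0.0309 0.074 ]
70 [ 14.75  14.    16.25  13.25 648.75] [274.789  144.4935] [0.5581 0.0308 0.074 ]
80 [ 14.5   13.75  16.75  14.   723.25] [274.7707 144.5683] [0.5581 0.0308 0.074 ]
```

View pics/hole.png

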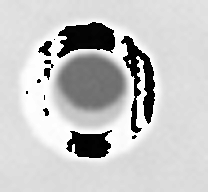

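```bash
python3 -m creep '[[[22,-1.8,0],[0,0,0]],[[21,-1.8,0],[0,0,0]],[[0,0,15],[0,0,0]],[[0,0,15],[0,0,0]],[[0,0,5],[0,0,0]],[[0,0,0],[0,0,0]],[[0,0,0],[0,0,0]]]'
python3 - <<'E'
from h import *
np.set_printoptions(precision=4,suppress=True)
for i in range(3):
    p=shot('wrist'); o=bot.get_obs(); print(o['eef_pos'],o['ft_force'],o['grasp_force'])
im=p['image']; cv2.imwrite('pics/b.png',cv2.resize(im[100:310,140:420],(800,600),interpolation=cv2.INTER_CUBIC))
T=T_tool(); W=np.linalg.inv(p['W'])
for d in ((0,0,.051),(.016,0,.055),(-.01,0,.055)):
    X=T[:3,:3]@np.array(d)+T[:3,3]; x=p['K']@(W[:3,:3]@X+W[:3,3]); print(d,x[:2]/x[2])
E
```

```text
clock: 8.4
eef_pos: [0.5602, 0.0288, 0.1335]
tool_rot: [0.562, 0.827, 0.0, 0.0]
ft_force: [0.5, 0.2, -1.6]
grip_width: 0.02
grasp_force: 59.5
[0.5602 0.0288 0.1337] [ 0.403   0.2266 -1.4277] 59.49894905090332
[0.5602 0.0289 0.1338] [-1.0405  0.603  -2.2603] 59.4987827539444
[0.5602 0.0289 0.1338] [-0.4807 -0.0154 -0.881 ] 59.498721957206726
(0, 0, 0.051) [280.5162 226.7493]
(0.016, 0, 0.055) [280.5297 200.2984]
(-0.01, 0, 0.055) [280.5201 238.8883]
```

View pics/b.png

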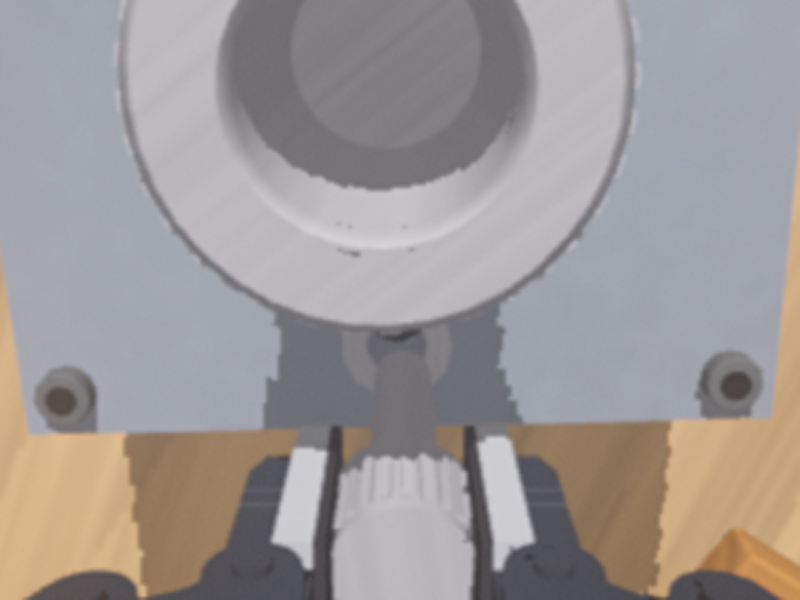

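The ring is centred about 6 zoomed px left of the pin, which is about 1.1 mm along −y. Radially it is aligned. I'll correct that and descend gently.

```bash
python3 -m creep '[[[0.3,-1.1,0],[0,0,0]],[[0,0,3],[0,0,0]],[[0,0,3],[0,0,0]],[[0,0,3],[0,0,0]],[[0,0,1],[0,0,0]],[[0,0,0],[0,0,0]]]'
python3 -m creep '[[[0,0,2],[0,0,0]],[[0,0,2],[0,0,0]],[[0,0,0],[0,0,0]]]'
```

```text
clock: 9.3
eef_pos: [0.5586, 0.029, 0.1232]
tool_rot: [0.561, 0.828, -0.0, -0.0]
ft_force: [0.2, 1.0, -1.6]
grip_width: 0.0198
grasp_force: 59.5
clock: 9.68
eef_pos: [0.5584, 0.029, 0.1191]
tool_rot: [0.561, 0.828, -0.0, -0.0]
ft_force: [0.7, 0.2, -1.1]
grip_width: 0.0198
grasp_force: 59.5
```

```bash
python3 -m creep '[[[0,0,2],[0,0,0]],[[0,0,2],[0,0,0]],[[0,0,2],[0,0,0]],[[0,0,0],[0,0,0]]]'
python3 -m creep '[[[0,0,2],[0,0,0]],[[0,0,2],[0,0,0]],[[0,0,2],[0,0,0]],[[0,0,0],[0,0,0]]]'
```

```text
clock: 10.18
eef_pos: [0.5584, 0.029, 0.113]
tool_rot: [0.561, 0.828, -0.0, -0.0]
ft_force: [-0.0, 1.3, -0.6]
grip_width: 0.0196
grasp_force: 59.5
clock: 10.68
eef_pos: [0.5585, 0.029, 0.107]
tool_rot: [0.561, 0.828, -0.0, -0.0]
ft_force: [-0.4, 1.8, -1.3]
grip_width: 0.02
grasp_force: 59.5
```

```bash
for i in 1; do python3 -m creep '[[[0,0,1],[0,0,0]],[[0,0,0.7],[0,0,0]],[[0,0,0],[0,0,0]]]'; python3 -m creep '[[[0,0,0.6],[0,0,0]],[[0,0,0],[0,0,0]]]';  python3 -m creep '[[[0,0,0.5],[0,0,0]],[[0,0,0],[0,0,0]]]'; done | grep -E 'eef|force'
```

```text
eef_pos: [0.5586, 0.029, 0.1056]
ft_force: [-0.2, -0.0, -0.6]
grasp_force: 59.5
eef_pos: [0.5586, 0.029, 0.105]
ft_force: [-0.7, 0.9, -1.2]
grasp_force: 59.5
eef_pos: [0.5586, 0.029, 0.1045]
ft_force: [-0.6, 0.9, -1.8]
grasp_force: 59.5
```

```bash
(python3 -m creep '[[[0,0,0.5],[0,0,0]],[[0,0,0],[0,0,0]]]'; python3 -m creep '[[[0,0,0.4],[0,0,0]],[[0,0,0],[0,0,0]]]';  python3 -m creep '[[[0,0,0.4],[0,0,0]],[[0,0,0],[0,0,0]]]') | grep -E 'eef|ft_force'
python3 - <<'E'
from h import *
p=shot('wrist'); cl=cloud(p)
T=T_tool(); x=(cl.reshape(-1,3)-T[:3,3]); x=x[np.hypot(x[:,0],x[:,1])<.009]; print('head top z',np.nanpercentile(x[:,2]+T[2,3],[20,50,80]), T[2,3])
E
```

```text
eef_pos: [0.5586, 0.029, 0.1041]
ft_force: [-0.1, 1.3, -0.3]
eef_pos: [0.5588, 0.029, 0.104]
ft_force: [-0.8, 1.4, 3.7]
eef_pos: [0.5588, 0.0289, 0.1039]
ft_force: [-1.4, 0.5, 5.8]
head top z [0.13037584 0.13083972 0.13129053] 0.10397050669730075
```

```bash
(python3 -m creep '[[[0,0,-0.4],[0,0,0]],[[0,0,0],[0,0,0]]]'; python3 -m creep '[[[0,0,0],[0,0,0]],[[0,0,0],[0,0,0]],[[0,0,0],[0,0,0]],[[0,0,0],[0,0,0]],[[0,0,0],[0,0,0]],[[0,0,0],[0,0,0]]]' 85;
python3 -m creep '[[[0,0,-15],[0,0,0]],[[0,0,-30],[0,0,0]],[[0,0,-45],[0,0,0]],[[0,0,-15],[0,0,0]],[[0,0,0],[0,0,0]]]')
python3 - <<'E'
from h import *
np.set_printoptions(precision=4,suppress=True)
p=shot('wrist'); cl=cloud(p); cv2.imwrite('pics/c.png',p['image'])
m=(np.hypot(cl[...,0]-.5588,cl[...,1]-.029)<.016)&(cl[...,2]>.1)&(cl[...,2]<.15); x=cl[m]
t=x[x[:,2]>.127]; print('head',len(x),np.median(x[:,2]),t.min(0),t.max(0))
m=(np.abs(cl[...,2]-.168)<.004)&(np.hypot(cl[...,0]-.533,cl[...,1]-.0895)<.045)
print(cv2.minEnclosingCircle(cl[m][:,:2].astype(np.float32)),bot.get_obs()['joint_pos'])
E
```

```text
clock: 12.6
eef_pos: [0.5589, 0.0289, 0.104]
tool_rot: [0.561, 0.828, 0.0, 0.0]
ft_force: [-1.5, 1.2, 5.4]
grip_width: 0.0198
grasp_force: 60.2
clock: 13.35
eef_pos: [0.5586, 0.029, 0.1036]
tool_rot: [0.561, 0.828, -0.0, 0.0]
ft_force: [-0.3, 0.1, 0.0]
grip_width: 0.0851
grasp_force: 0.0
clock: 13.98
eef_pos: [0.5596, 0.029, 0.2103]
tool_rot: [0.561, 0.828, 0.001, 0.001]
ft_force: [0.4, -0.4, -1.1]
grip_width: 0.0848
grasp_force: 0.0
head 892 0.1305758801848777 [0.5452 0.0231 0.127 ] [0.568  0.045  0.1329]
((0.5326945781707764, 0.09010422229766846), 0.030420253053307533) [0.0518 0.3681 0.1226 1.3248 0.     1.2436]
```

View pics/c.png

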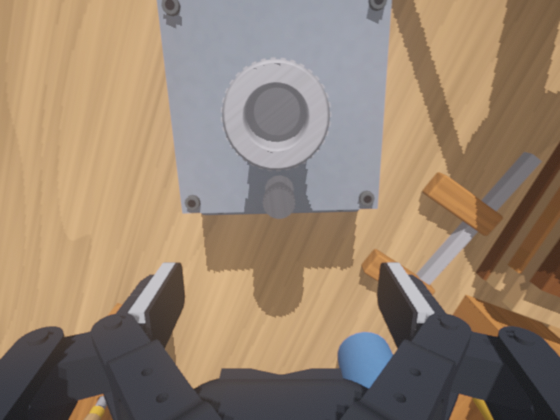

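Pin stands in the guide hole with its head at (279,197), released; the rim is at (276,112). Next I'll move over the axis and descend to the rim.

```bash
(python3 -m creep '[[[33,-1.2,0],[0,0,0]],[[33,-1.2,0],[0,0,0]],[[0,0,20],[0,0,0]],[[0,0,25],[0,0,0]],[[0,0,20],[0,0,0]],[[0,0,10],[0,0,0]],[[0,0,0],[0,0,0]]]')
cat > check.py <<'E'
from h import *
import sys
# exit 1 (stop) if pin head has come down, or torque/force odd
zs=[]
for n in sys.argv[1:] or ['scene']:
    p=shot(n); cl=cloud(p); x=cl[np.hypot(cl[...,0]-.5588,cl[...,1]-.029)<.014]; x=x[(x[:,2]>.065)&(x[:,2]<.136)]
    if '-v' in sys.argv[0:0]: pass
    zs.append((n,len(x),round(float(np.percentile(x[:,2],95)),4) if len(x) else None))
o=bot.get_obs(); print(zs,round(o['clock'],2),'q6 %.3f'%o['joint_pos'][5],'F',np.round(o['ft_force'],1),'Mz %.2f'%o['ft_torque'][2])
sys.exit(0 if zs[0][2] and zs[0][2]>.1255 else 1)
E
python3 check.py scene top wrist
python3 - <<'E'
from h import *
p=shot('scene'); cv2.imwrite('pics/d.png',cv2.resize(p['image'][160:280,220:380],(800,600),interpolation=cv2.INTER_CUBIC))
E
```

```text
clock: 14.9
eef_pos: [0.5308, 0.0892, 0.132]
tool_rot: [0.561, 0.828, -0.001, -0.001]
ft_force: [0.0, 0.6, -0.0]
grip_width: 0.085
grasp_force: 0.0
[('scene', 190, 0.131), ('top', 101, 0.1312), ('wrist', 132, 0.1319)] 15.05 q6 1.358 F [0.5 1.  0.1] Mz -0.03
```

View pics/d.png

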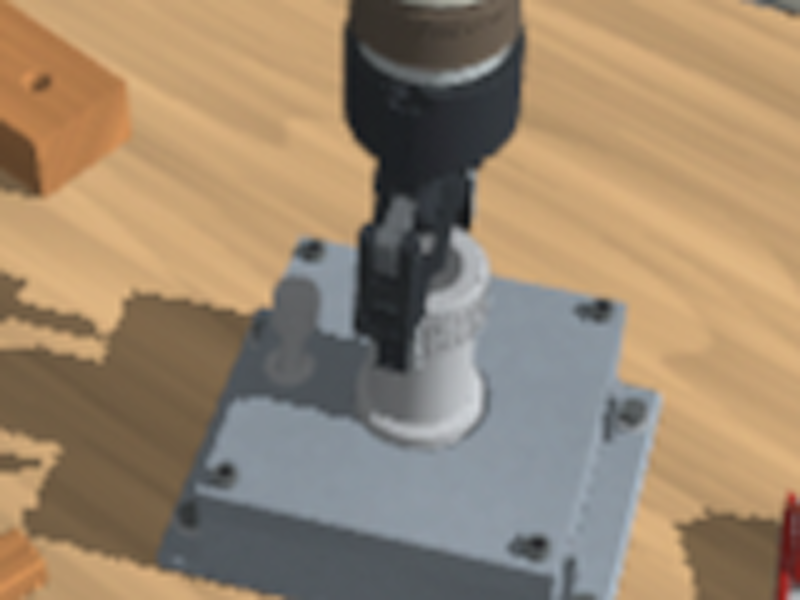

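The scene view shows the pin standing clear at (295,330 zoomed) and the fingers straddling the rim. All three cameras track the head. Next I'll centre and grip.

```bash
python3 -m creep '[[[0,1.9,-4],[0,0,0]],[[0,0,0],[0,0,0]],[[0,0,0],[0,0,0]]]' 65 | grep -E 'eef|force'
python3 -m creep '[[[0,0,0],[0,0,0]],[[0,0,0],[0,0,0]],[[0,0,0],[0,0,0]],[[0,0,0],[0,0,0]]]' 57; python3 check.py scene top
```

```text
eef_pos: [0.5339, 0.0901, 0.1379]
ft_force: [-0.1, 0.0, 0.6]
grasp_force: 0.0
clock: 15.98
eef_pos: [0.5329, 0.0897, 0.1382]
tool_rot: [0.561, 0.828, -0.001, -0.0]
ft_force: [-3.4, -0.5, 5.1]
grip_width: 0.0585
grasp_force: 64.3
[('scene', 189, 0.1311), ('top', 100, 0.1309)] 16.07 q6 1.359 F [-2.5 -0.2  5.2] Mz 0.01
```

```bash
python3 -m creep '[[[0,0,0],[0,0,-0.05]],[[0,0,0],[0,0,-0.05]],[[0,0,0],[0,0,-0.05]],[[0,0,0],[0,0,-0.05]],[[0,0,0],[0,0,-0.05]],[[0,0,0],[0,0,-0.05]],[[0,0,0],[0,0,-0.05]],[[0,0,0],[0,0,0]]]' | grep -E 'eef|rot|force'; python3 check.py scene top
```

```text
eef_pos: [0.5327, 0.0896, 0.1382]
tool_rot: [0.408, 0.913, -0.001, -0.0]
ft_force: [-4.1, -1.4, 4.7]
grasp_force: 64.4
[('scene', 192, 0.1309), ('top', 78, 0.1313)] 17.18 q6 1.009 F [-2.1 -2.3  5.7] Mz 0.13
```

```bash
t() { grep -E ft_force; }
python3 -m creep '[[[0,0,0],[0,0,-0.025]]]' >o && python3 check.py && python3 -m creep '[[[0,0,0],[0,0,-0.025]]]' >o && python3 check.py && python3 -m creep '[[[0,0,0],[0,0,-0.025]]]' >o && python3 check.py && python3 -m creep '[[[0,0,0],[0,0,-0.025]]]' >o && python3 check.py && python3 -m creep '[[[0,0,0],[0,0,-0.025]]]' >o && python3 check.py && python3 -m creep '[[[0,0,0],[0,0,-0.025]]]' >o && python3 check.py && python3 -m creep '[[[0,0,0],[0,0,-0.025]]]' >o && python3 check.py && python3 -m creep '[[[0,0,0],[0,0,-0.025]]]' >o && python3 check.py && python3 -m creep '[[[0,0,0],[0,0,-0.025]]]' >o && python3 check.py && python3 -m creep '[[[0,0,0],[0,0,-0.025]]]' >o && python3 check.py && python3 -m creep '[[[0,0,0],[0,0,-0.025]]]' >o && python3 check.py && python3 -m creep '[[[0,0,0],[0,0,-0.025]]]' >o && python3 check.py && python3 -m creep '[[[0,0,0],[0,0,-0.025]]]' >o && python3 check.py && python3 -m creep '[[[0,0,0],[0,0,-0.025]]]' >o && python3 check.py
```

```text
[('scene', 187, 0.1312)] 17.35 q6 0.983 F [-4.  -2.   5.2] Mz 0.09
[('scene', 188, 0.131)] 17.52 q6 0.958 F [-4.  -1.1  5.2] Mz 0.09
[('scene', 188, 0.1302)] 17.7 q6 0.933 F [-3.2 -1.4  5.2] Mz 0.10
[('scene', 193, 0.131)] 17.88 q6 0.908 F [-3.5 -2.9  5.5] Mz 0.06
[('scene', 187, 0.1311)] 18.05 q6 0.883 F [-4.  -1.7  4.6] Mz 0.07
[('scene', 192, 0.131)] 18.23 q6 0.858 F [-3.6 -1.8  5.7] Mz 0.10
[('scene', 185, 0.131)] 18.4 q6 0.833 F [-4.  -1.1  5.4] Mz 0.09
[('scene', 186, 0.1313)] 18.57 q6 0.808 F [-3.9 -1.5  4.7] Mz 0.10
[('scene', 188, 0.1312)] 18.75 q6 0.783 F [-3.3 -0.4  5.2] Mz 0.07
[('scene', 192, 0.1308)] 18.93 q6 0.758 F [-3.7 -1.5  6.6] Mz 0.01
[('scene', 191, 0.1308)] 19.1 q6 0.733 F [-4.6 -0.7  5. ] Mz 0.06
[('scene', 196, 0.1307)] 19.27 q6 0.708 F [-3.6 -1.8  5.1] Mz 0.07
[('scene', 188, 0.1307)] 19.45 q6 0.683 F [-3.4 -2.   5. ] Mz 0.12
[('scene', 191, 0.1303)] 19.62 q6 0.658 F [-2.7 -2.4  5.6] Mz 0.09
```

```bash
python3 -m creep '[[[0,0,0],[0,0,-0.025]]]' >o && python3 check.py && python3 -m creep '[[[0,0,0],[0,0,-0.025]]]' >o && python3 check.py && python3 -m creep '[[[0,0,0],[0,0,-0.025]]]' >o && python3 check.py && python3 -m creep '[[[0,0,0],[0,0,-0.025]]]' >o && python3 check.py && python3 -m creep '[[[0,0,0],[0,0,-0.025]]]' >o && python3 check.py && python3 -m creep '[[[0,0,0],[0,0,-0.025]]]' >o && python3 check.py && python3 -m creep '[[[0,0,0],[0,0,-0.025]]]' >o && python3 check.py && python3 -m creep '[[[0,0,0],[0,0,-0.025]]]' >o && python3 check.py && python3 -m creep '[[[0,0,0],[0,0,-0.025]]]' >o && python3 check.py && python3 -m creep '[[[0,0,0],[0,0,-0.025]]]' >o && python3 check.py && python3 -m creep '[[[0,0,0],[0,0,-0.025]]]' >o && python3 check.py && python3 -m creep '[[[0,0,0],[0,0,-0.025]]]' >o && python3 check.py && python3 -m creep '[[[0,0,0],[0,0,-0.025]]]' >o && python3 check.py && python3 -m creep '[[[0,0,0],[0,0,-0.025]]]' >o && python3 check.py && python3 -m creep '[[[0,0,0],[0,0,-0.025]]]' >o && python3 check.py && python3 -m creep '[[[0,0,0],[0,0,-0.025]]]' >o && python3 check.py && python3 -m creep '[[[0,0,0],[0,0,-0.025]]]' >o && python3 check.py && python3 -m creep '[[[0,0,0],[0,0,-0.025]]]' >o && python3 check.py
```

```text
[('scene', 190, 0.1304)] 19.8 q6 0.633 F [-3.3 -1.5  4.7] Mz 0.12
[('scene', 193, 0.1314)] 19.98 q6 0.608 F [-4.3 -2.3  4.7] Mz 0.12
[('scene', 192, 0.1301)] 20.15 q6 0.583 F [-4.2 -2.8  5.7] Mz 0.15
[('scene', 191, 0.1303)] 20.32 q6 0.558 F [-3.7 -1.3  5.7] Mz 0.10
[('scene', 178, 0.1224)] 20.5 q6 0.533 F [-4.  -1.7  5.2] Mz 0.15
```

```bash
python3 check.py scene top; python3 check.py scene top
```

```text
[('scene', 136, 0.1071), ('top', 92, 0.1068)] 20.6 q6 0.534 F [-4.1 -2.7  5.7] Mz 0.20
[('scene', 144, 0.1067), ('top', 93, 0.107)] 20.7 q6 0.533 F [-3.6 -1.4  6.5] Mz 0.20
```

```bash
(python3 -m creep '[[[0,0,0],[0,0,0]],[[0,0,0],[0,0,0]],[[0,0,0],[0,0,0]],[[0,0,0],[0,0,0]]]' 85; python3 -m creep '[[[0,0,-20],[0,0,0]],[[0,0,-30],[0,0,0]],[[0,0,-22],[0,0,0]],[[0,0,0],[0,0,0.165]],[[0,0,0],[0,0,0.165]],[[0,0,0],[0,0,0.165]],[[0,0,0],[0,0,0.165]],[[0,0,0],[0,0,0.165]],[[0,0,0],[0,0,0]]]' 0; python3 -m creep '[[[-37,0.2,0],[0,0,0]],[[-37,0.3,0],[0,0,0]],[[0,0,30],[0,0,0]],[[0,0,30],[0,0,0]],[[0,0,18],[0,0,0]],[[0,0,10],[0,0,0]],[[0,0,0],[0,0,0]],[[0,0,0],[0,0,0]]]'); python3 check.py scene top
```

```text
clock: 21.2
eef_pos: [0.5338, 0.0901, 0.1375]
tool_rot: [0.182, 0.983, 0.0, 0.0]
ft_force: [0.4, 0.4, 0.5]
grip_width: 0.0848
grasp_force: 0.0
clock: 22.32
eef_pos: [0.5337, 0.0901, 0.2096]
tool_rot: [0.56, 0.828, 0.0, -0.0]
ft_force: [-0.6, 0.2, 0.0]
grip_width: 0.0001
grasp_force: 0.0
clock: 23.32
eef_pos: [0.5623, 0.0216, 0.1226]
tool_rot: [0.561, 0.828, 0.001, 0.001]
ft_force: [0.1, -0.3, 0.7]
grip_width: 0.0
grasp_force: 0.0
[('scene', 150, 0.1295), ('top', 0, None)] 23.43 q6 1.230 F [-0.2 -0.1  0.4] Mz -0.04
```

```bash
(python3 -m creep '[[[0,0,6],[0,0,0]],[[0,0,6],[0,0,0]],[[0,0,2],[0,0,0]],[[0,0,0],[0,0,0]]]'; python3 -m creep '[[[0,0,1],[0,0,0]],[[0,0,0],[0,0,0]]]'; python3 -m creep '[[[0,0,1],[0,0,0]],[[0,0,0],[0,0,0]]]'; python3 -m creep '[[[0,0,1],[0,0,0]],[[0,0,0],[0,0,0]]]') | grep -E 'eef|ft_f'
```

```text
eef_pos: [0.5613, 0.0215, 0.1072]
ft_force: [1.2, -0.0, -0.6]
eef_pos: [0.5616, 0.0215, 0.1067]
ft_force: [0.1, -0.6, 0.5]
eef_pos: [0.5619, 0.0215, 0.1059]
ft_force: [0.1, -0.7, 1.3]
eef_pos: [0.5624, 0.0215, 0.1055]
ft_force: [0.6, -0.4, 5.6]
```

```bash
(python3 -m creep '[[[0,0,1],[0,0,0]],[[0,0,0],[0,0,0]]]'; python3 -m creep '[[[0,0,1],[0,0,0]],[[0,0,0],[0,0,0]]]'; python3 -m creep '[[[0,0,1],[0,0,0]],[[0,0,0],[0,0,0]]]') | grep -E 'eef|ft_f'
```

```text
eef_pos: [0.5628, 0.0216, 0.105]
ft_force: [0.5, -0.1, 6.6]
eef_pos: [0.563, 0.0216, 0.1044]
ft_force: [-0.8, 0.0, 9.6]
eef_pos: [0.5633, 0.0218, 0.104]
ft_force: [-0.9, 0.5, 10.8]
```

```bash
(python3 -m creep '[[[0,0,1],[0,0,0]],[[0,0,0],[0,0,0]]]'; python3 -m creep '[[[0,0,0.8],[0,0,0]],[[0,0,0],[0,0,0]]]') | grep -E 'eef|ft_f'; python3 check.py wrist
```

```text
eef_pos: [0.5631, 0.0218, 0.1028]
ft_force: [-0.6, 0.5, 10.2]
eef_pos: [0.5632, 0.0219, 0.1022]
ft_force: [-1.2, 1.8, 10.6]
[('wrist', 3059, 0.1336)] 25.98 q6 1.230 F [-0.3  0.4 10.2] Mz -0.04
```

```bash
(python3 -m creep '[[[0,0,1],[0,0,0]],[[0,0,0],[0,0,0]]]'; python3 -m creep '[[[0,0,1],[0,0,0]],[[0,0,0],[0,0,0]]]'; python3 -m creep '[[[0,0,1],[0,0,0]],[[0,0,0],[0,0,0]]]') | grep -E 'eef|ft_f'
```

```text
eef_pos: [0.5629, 0.0219, 0.1008]
ft_force: [-0.1, 1.5, 9.5]
eef_pos: [0.5627, 0.0219, 0.0995]
ft_force: [-0.2, 0.2, 8.1]
eef_pos: [0.5626, 0.022, 0.0984]
ft_force: [-0.5, 0.2, 7.3]
```

```bash
(python3 -m creep '[[[0,0,1],[0,0,0]],[[0,0,0],[0,0,0]]]'; python3 -m creep '[[[0,0,1],[0,0,0]],[[0,0,0],[0,0,0]]]'; python3 -m creep '[[[0,0,1],[0,0,0]],[[0,0,0],[0,0,0]]]') | grep -E 'eef|ft_f'
```

```text
eef_pos: [0.5625, 0.022, 0.0974]
ft_force: [-1.0, 1.3, 8.2]
eef_pos: [0.5625, 0.0221, 0.0964]
ft_force: [-1.2, 1.1, 8.6]
eef_pos: [0.5626, 0.0221, 0.0963]
ft_force: [-3.7, 1.1, 13.0]
```

```bash
(python3 -m creep '[[[0,0,1],[0,0,0]],[[0,0,0],[0,0,0]]]'; python3 -m creep '[[[0,0,-20],[0,0,0]],[[-5,0,-40],[0,0,0]],[[-20,0,-40],[0,0,0]],[[-40,0,-20],[0,0,0]],[[0,0,0],[0,0,0]],[[0,0,0],[0,0,0]]]') | grep -E 'eef|ft_f'; python3 check.py scene top wrist
python3 - <<'E'
from h import *
p=shot('wrist'); cv2.imwrite('pics/e.png',p['image'])
E
```

```text
eef_pos: [0.5627, 0.0221, 0.0962]
ft_force: [-4.0, 0.7, 17.8]
eef_pos: [0.5848, -0.0387, 0.2117]
ft_force: [0.3, 0.2, -0.1]
[('scene', 130, 0.0974), ('top', 62, 0.0976), ('wrist', 995, 0.0983)] 28.62 q6 1.126 F [0.  0.2 0.1] Mz 0.00
```

View pics/e.png

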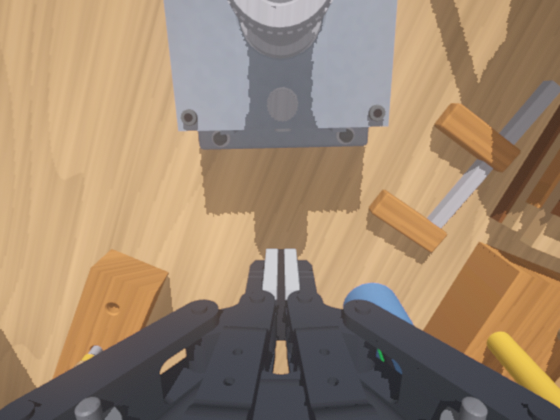

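The pin head is down on the cover at (283,104), with its top at about 96–97 mm, so it is home. The robot is clear, so I'll hand in.

```bash
python3 -c "
from workcell import workorder; print(workorder.job_done())"
```

```text
the job is handed in; nothing more can be done
None
```

I handed the job in at about 29 s of the 72 s allowed: the index pin dropped through the bushing, was pressed past its catch and measures home on the cover, with the robot clear. The hand-in gave no verdict.

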